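# Unlock the specimen slide and bring it to the lens

### The arm

A 6-joint arm with a two-finger parallel gripper is mounted at the origin on the work surface. World frame = base frame: x ahead of the robot, y to its left, z up, the work surface at z = 0. Lengths are in mm, angles in rad, forces in N, time in s.
With the tool pointing down it reaches from about 275 to 825 mm from the base axis. Payload 4.9 kg.
Tool frame: the origin (TCP) lies between the finger pads; the fingertips stand env.tips_ahead ahead of it and the grasp point (between the pads) lies 6 mm ahead of it (env.tips_ahead is the distance from the TCP to the fingertips, in mm); x points along the fingers, y is the direction in which the jaws open and shut, and the axes are right-handed (so a half turn about x gives the same grasp; the last joint's range is limited). The gripper opens to 85 mm and grips with 20 to 120 N. Pads are 22 mm wide; open, the fingers measure 114 mm over their backs; the gripper's body (76 mm by 85 mm) begins 54 mm behind the grasp point. The pads swing forward as they close: fully open they stand 13 mm farther back than shut.
Start: joints at [-0.134, 0.326, -0.193, 1.052, 0, 1.437], TCP at [550.017, 0.009, 216.781] pointing down, gripper open.
Joint ranges: [-2.65, 2.65], [-0.97, 1.79], [-1.3, 1.35], [-1.93, 2.1], [-1.47, 1.37], [-3.14, 3.14]. Speed limits (rad/s): [2.57, 2.57, 3.14, 3.14, 3.14, 3.14].

### API

Orientations are given as a rotation vector (axis times angle).
In Python, from station import status, vision, env gives the robot as it stands.
- The arm moves only by the shell command python3 -m pendant 'ROWS' [OPENING] [FORCE]. ROWS is JSON, a list of rows, each an object with "slide": the shift along the tool's x, y, z in mm, a list of three; "twist": the turn, a rotation vector about the tool's x, y, z in degrees, a list of three. In form: [{"slide": [tx, ty, tz], "twist": [wx, wy, wz]}, ...]. A call has 1 to 5 rows; each row is the pose to reach, as a shift and turn from the pose commanded when the call began, along the tool's axes at that moment; what a row does not reach only later rows make up. A row lasts 1/10 s, in which the tool goes at most 50 mm and 8.59 degrees, less where a joint would pass 70% of its speed; a pose out of reach is approached as far as the arm can. A call with a gripper value outside its range is refused whole. OPENING is the closure in counts, from 0 (fully open) to 255 (shut), set as the call begins (- or left out, the last holds). The fingers move at their own pace and stop on an object; FORCE is the grip in N (left out, the last holds). Time passes only in rows, so rows that repeat a pose let the fingers close. It gives the time, the measured TCP pose, the force and the opening at its end, in the units of the state.
- status.get_state(): the state, without advancing time (a new reading comes with each control period).
- vision.capture(name): name is "scene" or "side" or "wrist"; returns the picture (480x640x3 uint8, red, green, blue); there is no depth.
- vision.camera_params(name): a dict with "fx", "fy", "cx", "cy" (pixels), "position" and "orientation" of the camera in the world. Camera axes: x right, y up, looking along -z (the intrinsics and any distortion apply to the point x, -y, -z); pixel columns grow to the right and rows downward; lengths in mm; the calibration is good to about 2 mm. A picture is of the moment at which its call begins: read the wrist's pose just before it. camera_params takes no time and is no camera call; for the wrist camera it gives the pose at the moment of the call.
- env.finish_job(): hands the job in, once; it reports no verdict.
The state is a dict: "clock": time; "qpos": joint angles; "dq": joint speeds; "tau": joint torques, N m; "tool_pos": TCP position; "tool_rot": TCP orientation; "ft_force": force on the tool from outside, world axes, zero at the start; "moment": the same for the moment, N m; "grip_width": finger opening in mm.
Only numpy, scipy, OpenCV 4.12 (cv2) and the standard library are available. Lean on these libraries where they do the work, as an engineer would, in place of code of your own. Each camera call takes 0.05 s, during which the arm holds its last target. There are 200 camera calls.

### The job

On the rail unit with the blue carriage, pull the red spring-pin handle up, turn it counter-clockwise (seen from above) into its brass rest notch and let go, so that the pin stays out by itself. Then slide the blue carriage along its rail towards the lens, right up to the stop, and let go with the pin still parked in its notch. Leave the identical unit with the grey carriage alone.

Things in the scene. Friction and masses are not known exactly. Their poses are not given: they have to be found in the camera images.
- blue_stage: Fixed rail unit with the BLUE carriage; base plate 300 x 110 mm. Origin: centre of its underside, on the table; x runs along the rail to the lens, z up. On the centre line at start: black grip post at x -125 mm, red pin handle at -65, upright glass slide at -5 (78 wide, top 78 above table). Collar under the handle: 48 across, top 72. Lens block fixed at x 89 to 145, 60 wide, top 104.
- blue_handle (a point): Centre of the unit's red handle bar, 50 (own x) x 12 (own y) x 28 mm tall, 96 mm above table when locked, lying along the unit's x. Spring pulls it down (4 N locked, 10 N fully up). Lifts 28 mm; above 12 mm lift it turns, only counter-clockwise from above, to a stop at 80 deg. At 50 to 80 deg (aim for 65) it can sink into the brass notch: it rests 9 mm above locked, held by a 3 mm lip.
- blue_carriage (a joint): Travel of the blue carriage along the unit's +x in m: 0 start, locked while the pin is down; 0.08 at the stop by the lens. Drag 2 N, stays where left. Carriage plate 147 x 90 mm, top 50 mm above table; slide it by its black grip post, 20 mm (along x) x 24 mm (y), top 84 mm above table.
- grey_handle (a point): The same red handle bar on the other unit, which is alike but has a GREY carriage with a white plate instead of the glass. To be left alone: its handle and carriage must not be moved.

How it is judged (in metres and radians):
On the way:
1. the pin rests in its notch with the fingers off it, the carriage still at its start (z of blue_handle in the frame of blue_stage between 0.1025 and 0.107 m and angle between the x axis of blue_handle and the x axis of blue_stage, either way round above 0.7 rad and contact force between the fingers and blue_stage below 0.3 N and value of joint blue_carriage below 0.015 m), for 0.2 s.
At the end, for the whole second after the job is handed in: The blue carriage is at rest within 10 mm of its stop by the lens, and its pin is still parked: turned at least 40 deg and settled 9 mm (6.5 to 11 mm) above its locked height (value of joint blue_carriage above 0.07 m and velocity of joint blue_carriage below 0.01 m/s and z of blue_handle in the frame of blue_stage between 0.1025 and 0.107 m and angle between the x axis of blue_handle and the x axis of blue_stage, either way round above 0.7 rad); the robot touches nothing.
It fails at once if the grey unit's pin or carriage is moved (more than 8 mm) (distance of grey_handle from where it was at the start of the episode above 0.008 m).
It also fails if it takes over 48 s, if anything falls off the work surface, if the arm or the gripper's body presses on something with over 40 N, if the wrist force passes 120 N, or if a joint passes its speed limit or range.

## Working session

There is one attempt and no reset: what is moved stays moved. The work goes in short steps, Python scripts to look and compute and a shell command to move; the robot and the scene stay as the last step left them, time stands still between calls to the robot, and variables do not carry over. Pictures are saved under pics/ and viewed, about 8 in all and at most 12, crops included, and the job is handed in when it is done.

```bash
mkdir -p pics; ls; cat > h.py <<'E'
import numpy as np, cv2
from scipy.spatial.transform import Rotation as R
from station import status, vision, env
def ray(p,u,v):
    o=np.array(p["position"],float); q=np.array(p["orientation"],float)
    M=R.from_rotvec(q).as_matrix() if q.shape==(3,) else (q if q.shape==(3,3) else None)
    d=M@np.array([(u-p["cx"])/p["fx"],-(v-p["cy"])/p["fy"],-1]); return o,d
def onplane(p,u,v,z):
    o,d=ray(p,u,v); return o+d*(z-o[2])/d[2]
E
python3 - <<'E'
from h import *
for n in("scene","side","wrist"):
    p=vision.camera_params(n);print(n,p)
ims=[vision.capture(n) for n in("scene","wrist")]
for n,i in zip(("scene","wrist"),ims): cv2.imwrite(f"pics/{n}0.png",i[...,::-1])
s=status.get_state();print(s,env.tips_ahead)
E
```

```text
pics
scene {'fx': 460.87911645577395, 'fy': 460.87911645577395, 'cx': 326.0368213993052, 'cy': 233.2871095543754, 'position': array([1035.69946204,   -6.31931714,  694.97252767]), 'orientation': array([0.51905858, 0.53303762, 1.52226959])}
side {'fx': 578.381755543634, 'fy': 578.381755543634, 'cx': 305.97111577941087, 'cy': 235.10554701196006, 'position': array([475.71765859, 677.75566819, 468.95248409]), 'orientation': array([ 0.07270975, -1.54597002, -2.60433865])}
wrist {'fx': 399.9458060122549, 'fy': 399.9458060122549, 'cx': 313.4755230590019, 'cy': 242.68424091240533, 'position': array([550.13081027,  75.69946687, 373.82295033]), 'orientation': array([-0.29685456,  0.00321682,  0.00057555])}
{'clock': 0.1, 'qpos': array([-1.34198903e-01,  3.26858140e-01, -1.93454728e-01,  1.05199216e+00,
       -1.71476305e-06,  1.43660117e+00]), 'dq': array([-0.0007044 , -0.00255639,  0.00213585,  0.00026933,  0.00128359,
        0.00078714]), 'tau': array([-1.63831678e-04, -4.44239044e+01,  2.63037515e+01,  7.96647771e-03,
       -2.12530945e-04,  1.93304103e-06]), 'tool_pos': array([5.49477686e+02, 8.20227876e-02, 2.16097544e+02]), 'tool_rot': array([ 1.20864236,  1.21044636, -1.21020882]), 'ft_force': array([-0.66441216,  0.40080163, -0.65369868]), 'moment': array([-0.0166394 , -0.00274338, -0.00904815]), 'grip_width': 85.68114409729573} 25.0
```

View pics/scene0.png

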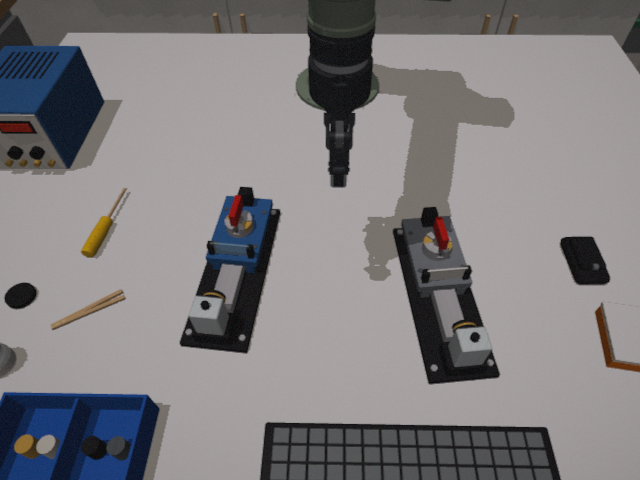

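View pics/wrist0.png

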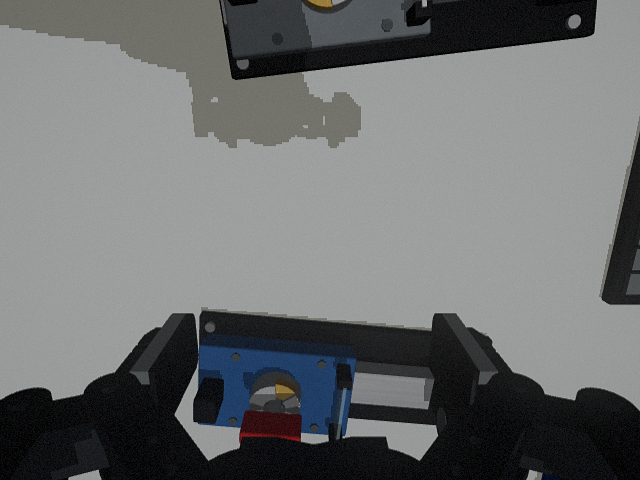

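Scene: the blue unit is at left, with its handle near (236,210), post (246,194) and lens block (208,315). The grey unit is at right. In the wrist view the blue unit is low in the frame.

```bash
python3 - <<'E'
from h import *
im=vision.capture("side"); sc=cv2.imread("pics/scene0.png")
a=im[...,::-1]; cv2.imwrite("pics/side0.png",a)
c=cv2.resize(sc[170:360,170:300],None,fx=3.1,fy=3.1,interpolation=cv2.INTER_CUBIC)
b=cv2.resize(a,(533,400)); H=max(c.shape[0],400)
o=np.zeros((H,c.shape[1]+380,3),np.uint8); o[:c.shape[0],:c.shape[1]]=c; b=cv2.resize(a,(380,285)); o[:285,c.shape[1]:]=b
cv2.imwrite("pics/c1.png",o)
def red(i):
    h=cv2.cvtColor(i,cv2.COLOR_BGR2HSV); m=((h[...,0]<8)|(h[...,0]>172))&(h[...,1]>150)&(h[...,2]>60)
    n,l,s,ce=cv2.connectedComponentsWithStats(m.astype(np.uint8)); return [(s[k].tolist(),ce[k].round(1).tolist()) for k in range(1,n) if s[k,4]>40]
for n,i in(("scene",sc),("side",a)): print(n,red(i))
p=vision.camera_params("scene")
for u,v in((236,210),): print(onplane(p,u,v,96))
E
```

```text
scene [([0, 123, 32, 9, 241], [15.0, 127.5]), ([229, 195, 13, 31, 202], [234.4, 209.8]), ([433, 217, 16, 33, 325], [440.6, 232.7])]
side [([394, 0, 37, 4, 105], [413.5, 1.0]), ([507, 19, 40, 29, 1001], [525.9, 32.7]), ([461, 53, 38, 23, 706], [479.7, 64.4]), ([329, 178, 29, 18, 442], [343.3, 186.5]), ([259, 300, 44, 25, 1000], [280.8, 311.8])]
[ 511.63728919 -173.24139829   96.        ]
```

View pics/c1.png

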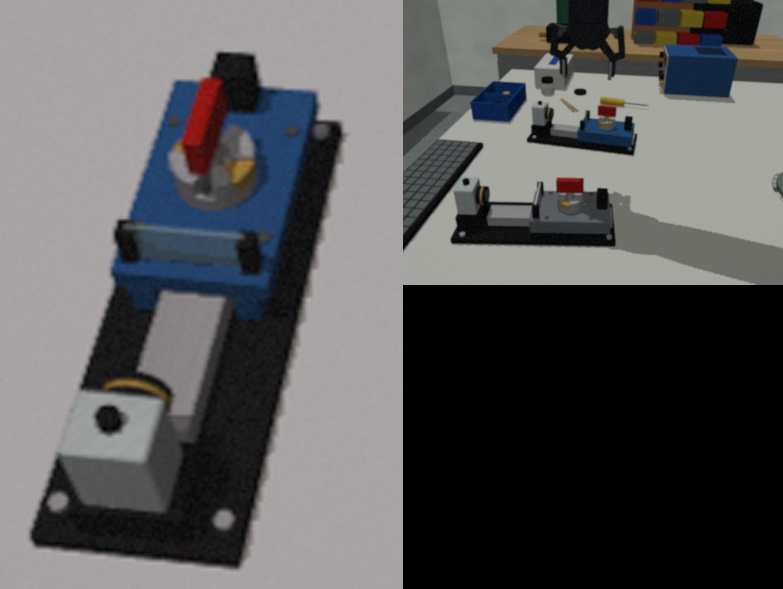

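The crop shows the handle along the rail, the post top at scene px ≈(246.8,191.3) and the lens top centre at ≈(206.8,307.1). The glass is in front of the handle and clear of it.

```bash
python3 - <<'E'
from h import *
p=vision.camera_params("scene"); q=vision.camera_params("side")
def tri(a,b):
    o1,d1=ray(p,*a); o2,d2=ray(q,*b); A=np.c_[d1,-d2]; t=np.linalg.lstsq(A,o2-o1,rcond=None)[0]
    x,y=o1+d1*t[0],o2+d2*t[1]; return (x+y)/2,np.linalg.norm(x-y)
h=tri((234.8,209.8),(343.3,186.5)); print("handle",h, onplane(p,234.8,209.8,97))
print("grey",tri((440.6,232.7),(280.8,311.8)))
post=onplane(p,246.8,191.3,84); lens=onplane(p,206.8,307.1,104)
pl=[onplane(p,170+a/3.1,170+b/3.1,12) for a,b in((35,542),(240,566),(342,122))]
print(post,lens,np.linalg.norm(lens-post)); print(pl)
for a,b in((post,lens),(pl[1],pl[2]),(pl[0],pl[1])): d=b-a;print(np.degrees(np.arctan2(d[1],d[0])),np.hypot(*d[:2]))
print("post tri side z?", h[0]-post)
E
```

```text
handle (array([ 511.96151203, -174.97368798,   94.7120471 ]), np.float64(2.999258261487311)) [ 512.08521178 -175.10092051   97.        ]
grey (array([557.4989805 , 173.83571586,  95.74858801]), np.float64(2.1989614171807754))
[ 455.54130456 -163.18297362   84.        ] [ 706.58616482 -187.33461136  104.        ] 252.995698515595
[array([ 723.71274116, -243.93147212,   12.        ]), array([ 734.97877622, -137.22789681,   12.        ]), array([ 435.12572043, -109.35004716,   12.        ])]
-5.495198506527919 252.20393229962502
174.68838268595297 301.14619301820215
83.9728956447176 107.29667530046702
post tri side z? [ 56.42020747 -11.79071436  10.7120471 ]
```

```bash
python3 -m pendant '[{"slide":[0,-8,40],"twist":[-8.5,0,0]},{"slide":[0,-16,80],"twist":[-17,0,0]},{"slide":[0,-24,120],"twist":[-25.5,0,0]},{"slide":[0,-32,155],"twist":[-34,0,0]},{"slide":[0,-37,172],"twist":[-42.5,0,0]}]' 0 60
python3 -m pendant '[{"slide":[0,0,0],"twist":[-8.5,0,0]},{"slide":[0,0,0],"twist":[-17,0,0]},{"slide":[0,0,0],"twist":[-25.5,0,0]},{"slide":[0,0,0],"twist":[-34,0,0]},{"slide":[0,0,0],"twist":[-42,0,0]}]'
python3 -m pendant '[{"slide":[0,0,0],"twist":[0,0,0]},{"slide":[0,0,0],"twist":[0,0,0]}]'
python3 - <<'E'
from h import *
p=vision.camera_params("wrist"); im=vision.capture("wrist")[...,::-1].copy(); cv2.imwrite("pics/w1.png",im)
s=status.get_state(); print(s["qpos"],s["tool_pos"],R.from_rotvec(s["tool_rot"]).as_matrix().round(3))
h=cv2.cvtColor(im,cv2.COLOR_BGR2HSV); m=((h[...,0]<8)|(h[...,0]>172))&(h[...,1]>150)&(h[...,2]>50)
n,l,st,ce=cv2.connectedComponentsWithStats(m.astype(np.uint8))
for k in range(1,n):
    if st[k,4]>100:
        r=cv2.minAreaRect(cv2.findContours((l==k).astype(np.uint8),0,2)[0][0]); print(st[k],ce[k],r); print([onplane(p,*b,110).round(1).tolist() for b in cv2.boxPoints(r)])
E
```

```text
clock: 0.65
tool_pos: [512.2, -174.8, 216.5]
tool_rot: [0.649, 1.471, -0.651]
ft_force: [-0.1, 1.4, 0.7]
grip_width: 85.6
clock: 1.15
tool_pos: [512.7, -172.0, 216.5]
tool_rot: [0.076, 1.57, -0.075]
ft_force: [-1.0, -0.1, 0.6]
grip_width: 85.4
clock: 1.35
tool_pos: [512.9, -171.9, 216.6]
tool_rot: [0.083, 1.57, -0.082]
ft_force: [0.4, 0.6, 0.0]
grip_width: 85.4
[-4.59908251e-01  3.09879877e-01 -2.16261399e-01  1.04502077e+00
 -2.79981353e-05 -3.55402873e-01] [ 512.90699958 -171.93616181  216.61534538] [[-0.     0.104  0.995]
 [ 0.     0.995 -0.104]
 [-1.     0.    -0.   ]]
[ 302  193   17   75 1237] [310.02910267 230.51495554] ((310.0, 230.0), (74.0, 16.0), 90.0)
[[483.9, -175.6, 110.0], [485.0, -165.0, 110.0], [537.3, -170.3, 110.0], [536.1, -181.5, 110.0]]
```

View pics/w1.png

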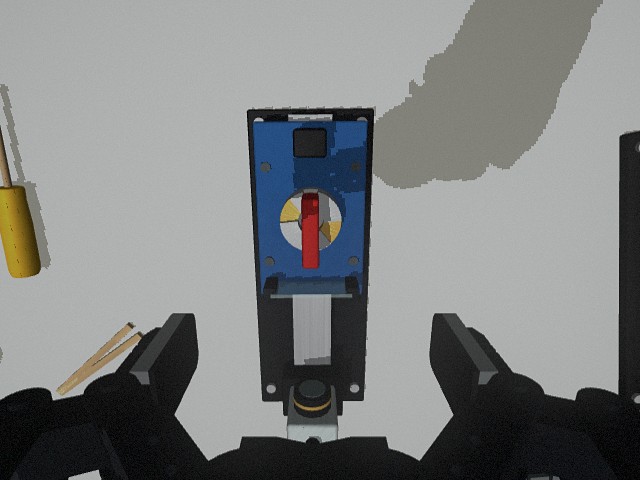

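The handle spans px (302–319, 193–268), aligned with the rail and centred at about (511,-173). The jaws straddle it squarely, so I descend.

```bash
python3 -m pendant '[{"slide":[30,-1,-1.5],"twist":[0,0,0]},{"slide":[60,-1,-1.5],"twist":[0,0,0]},{"slide":[90,-1,-1.5],"twist":[0,0,0]},{"slide":[111,-1,-1.5],"twist":[0,0,0]},{"slide":[111,-1,-1.5],"twist":[0,0,0]}]' 120 40
python3 -m pendant '[{"slide":[0,0,0],"twist":[0,0,0]},{"slide":[0,0,0],"twist":[0,0,0]}]'
python3 - <<'E'
from h import *
p=vision.camera_params("wrist"); im=vision.capture("wrist")[...,::-1].copy(); cv2.imwrite("pics/w2.png",im)
E
```

```text
clock: 1.9
tool_pos: [509.0, -171.7, 102.9]
tool_rot: [0.083, 1.575, -0.08]
ft_force: [-1.0, -0.1, 0.2]
grip_width: 44.9
clock: 2.1
tool_pos: [512.5, -173.3, 107.2]
tool_rot: [0.08, 1.567, -0.081]
ft_force: [0.3, 0.0, 0.7]
grip_width: 45.5
```

View pics/w2.png

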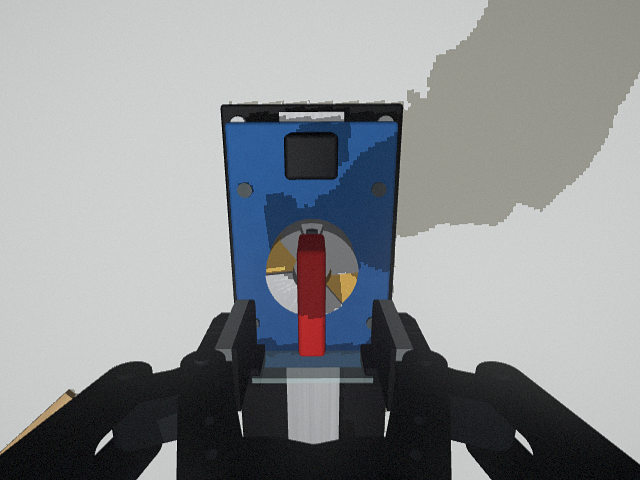

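```bash
python3 - <<'E'
from h import *
p=vision.camera_params("wrist"); s=status.get_state(); print(s["tool_pos"])
for u,v in((312,355),(312,252),(312,236)): print(onplane(p,u,v,110))
print(onplane(p,312,275,75))
E
```

```text
[ 512.575762   -173.36477247  107.30178367]
[ 537.37977274 -175.80759702  110.        ]
[ 489.42052717 -170.82550614  110.        ]
[ 482.65242688 -170.12242397  110.        ]
[ 513.36606829 -173.40610097   75.        ]
```

```bash
python3 -m pendant '[{"slide":[0,0,0.5],"twist":[0,0,0]},{"slide":[0,0,0.5],"twist":[0,0,0]},{"slide":[0,0,0.5],"twist":[0,0,0]},{"slide":[0,0,0.5],"twist":[0,0,0]},{"slide":[0,0,0.5],"twist":[0,0,0]}]' 255 60
python3 -m pendant '[{"slide":[0,0,0],"twist":[0,0,0]},{"slide":[0,0,0],"twist":[0,0,0]},{"slide":[-5,0,0],"twist":[0,0,0]},{"slide":[-10,0,0],"twist":[0,0,0]},{"slide":[-10,0,0],"twist":[0,0,0]}]'
```

```text
clock: 2.65
tool_pos: [511.9, -172.9, 105.8]
tool_rot: [0.08, 1.569, -0.08]
ft_force: [0.9, -0.1, 0.4]
grip_width: -0.2
clock: 3.15
tool_pos: [512.6, -173.2, 116.8]
tool_rot: [0.08, 1.568, -0.081]
ft_force: [-0.2, 0.6, 0.7]
grip_width: -0.1
```

```bash
python3 - <<'E'
from h import *
p=vision.camera_params("wrist"); im=vision.capture("wrist")[...,::-1].copy()
b=vision.capture("side")[...,::-1]
cv2.imwrite("pics/w3.png",np.hstack([cv2.resize(im,(400,300)),cv2.resize(b[100:260,260:420],(300,300),interpolation=cv2.INTER_CUBIC)]))
E
```

```text
(no output)
```

View pics/w3.png

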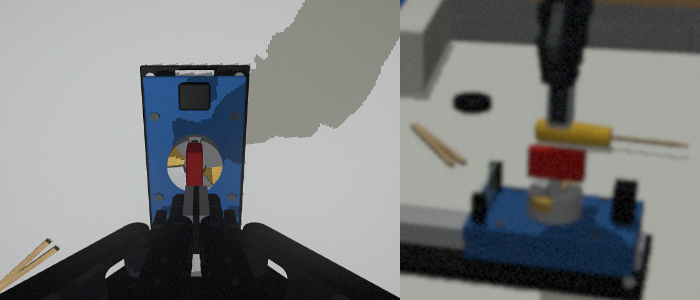

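Fingers are closed above the handle, with a visible gap, so the tips are higher than assumed. I'll measure the tip height.

```bash
python3 - <<'E'
from h import *
q=vision.camera_params("side"); s=status.get_state(); print(s["tool_pos"],env.tips_ahead,s["grip_width"],vision.camera_params("wrist")["position"])
for u,v in((345.3,166.7),(343,177.5),(343,195.5)):
    o,d=ray(q,u,v); t=(-173-o[1])/d[1]; print(o+d*t)
E
```

```text
[ 512.14692173 -173.02344621  116.13971608] 25.0 -0.08605526259902942 [ 437.73196379 -164.85249184  273.89472668]
[ 511.34347889 -173.          128.3635176 ]
[ 514.09574309 -173.          109.8375798 ]
[ 512.63477811 -173.           78.55812006]
```

```bash
python3 - <<'E'
from h import *
def proj(p,X):
    M=R.from_rotvec(p["orientation"]).as_matrix(); c=M.T@(np.array(X)-p["position"]); return p["cx"]-p["fx"]*c[0]/c[2], p["cy"]+p["fy"]*c[1]/c[2]
w=vision.camera_params("wrist");q=vision.camera_params("side")
for z in(91,116,128,140): print(z,proj(w,(512.3,-173,z)))
for z in(180,204,217,240): print(z,[proj(q,(x,0,z)) for x in(500,600)])
im=cv2.imread("pics/side0.png"); c=cv2.resize(im[20:180,220:420],None,fx=2,fy=2,interpolation=cv2.INTER_CUBIC)
w3=cv2.resize(vision.capture("wrist")[...,::-1][160:420,160:480],None,fx=1.2,fy=1.2)
o=np.zeros((320,400+384,3),np.uint8);o[:,:400]=c;o[:312,400:]=w3;cv2.imwrite("pics/c4.png",o)
E
```

```text
91 (np.float64(311.85638197238495), np.float64(279.2386864969659))
116 (np.float64(311.72305840240773), np.float64(301.26606611966247))
128 (np.float64(311.6450471527172), np.float64(314.1548854939624))
140 (np.float64(311.5551059182013), np.float64(329.01474648293697))
180 [(np.float64(347.8604164014165), np.float64(179.90094304852704)), (np.float64(269.91119235267826), np.float64(175.03817980644783))]
204 [(np.float64(348.83699642211667), np.float64(162.1150579906721)), (np.float64(269.6458270727641), np.float64(157.4148467942324))]
217 [(np.float64(349.37912223859746), np.float64(152.2416351738603)), (np.float64(269.49856412716593), np.float64(147.63487885164164))]
240 [(np.float64(350.3618219856654), np.float64(134.3442950918843)), (np.float64(269.23171190592905), np.float64(129.91279568602138))]
```

View pics/c4.png

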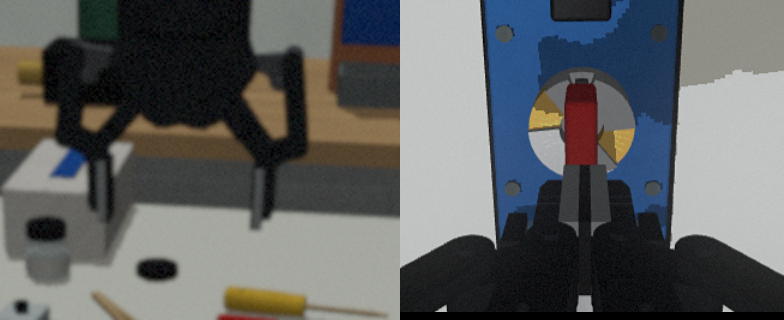

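The side view shows the fingertips about 37 mm higher than the reported TCP implies, both open at the start (tips z≈240) and closed now (≈128). I'll trust the picture: open, go about 44 mm lower, and check the force.

```bash
python3 -m pendant '[{"slide":[0,0,0],"twist":[0,0,0]},{"slide":[0,0,0],"twist":[0,0,0]},{"slide":[0,0,0],"twist":[0,0,0]},{"slide":[0,0,0],"twist":[0,0,0]},{"slide":[0,0,0],"twist":[0,0,0]}]' 120 60
python3 -m pendant '[{"slide":[12,0,0],"twist":[0,0,0]},{"slide":[24,0,0],"twist":[0,0,0]},{"slide":[34,0,0],"twist":[0,0,0]},{"slide":[42,0,0],"twist":[0,0,0]},{"slide":[42,0,0],"twist":[0,0,0]}]'
python3 -m pendant '[{"slide":[0,0,0],"twist":[0,0,0]},{"slide":[0,0,0],"twist":[0,0,0]},{"slide":[0,0,0],"twist":[0,0,0]},{"slide":[0,0,0],"twist":[0,0,0]},{"slide":[0,0,0],"twist":[0,0,0]}]' 255
python3 - <<'E'
from h import *
p=vision.camera_params("wrist"); im=vision.capture("wrist")[...,::-1].copy()
b=vision.capture("side")[...,::-1]
cv2.imwrite("pics/w5.png",np.hstack([cv2.resize(im,(400,300)),cv2.resize(b[100:260,260:420],(300,300),interpolation=cv2.INTER_CUBIC)]))
E
```

```text
clock: 3.8
tool_pos: [511.9, -172.9, 115.7]
tool_rot: [0.08, 1.569, -0.08]
ft_force: [0.2, 0.4, 1.0]
grip_width: 45.1
clock: 4.3
tool_pos: [510.7, -172.3, 72.0]
tool_rot: [0.081, 1.572, -0.079]
ft_force: [0.7, -0.0, 0.0]
grip_width: 45.6
clock: 4.8
tool_pos: [512.3, -173.7, 74.4]
tool_rot: [0.079, 1.568, -0.082]
ft_force: [-1.8, -2.5, 3.1]
grip_width: 10.9
```

View pics/w5.png

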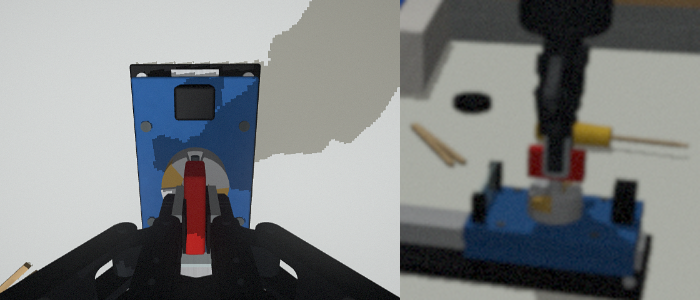

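The handle is gripped (width 11 mm), tips near its bottom, in the middle of the bar. I lift 20 mm.

```bash
python3 -m pendant '[{"slide":[-4,0,0],"twist":[0,0,0]},{"slide":[-9,0,0],"twist":[0,0,0]},{"slide":[-14,0,0],"twist":[0,0,0]},{"slide":[-20,0,0],"twist":[0,0,0]},{"slide":[-20,0,0],"twist":[0,0,0]}]'
python3 -m pendant '[{"slide":[0,0,0],"twist":[-6,0,0]},{"slide":[0,0,0],"twist":[-12,0,0]},{"slide":[0,0,0],"twist":[-18,0,0]},{"slide":[0,0,0],"twist":[-24,0,0]},{"slide":[0,0,0],"twist":[-24,0,0]}]'
```

```text
clock: 5.4
tool_pos: [511.9, -173.3, 93.8]
tool_rot: [0.08, 1.569, -0.081]
ft_force: [1.3, -5.4, -8.3]
grip_width: 10.7
clock: 5.9
tool_pos: [511.9, -173.6, 93.1]
tool_rot: [-0.25, 1.557, 0.249]
ft_force: [1.7, -7.0, -8.4]
grip_width: 10.9
```

```bash
python3 -m pendant '[{"slide":[0,0,0],"twist":[-8,0,0]},{"slide":[0,0,0],"twist":[-16,0,0]},{"slide":[0,0,0],"twist":[-24,0,0]},{"slide":[0,0,0],"twist":[-32,0,0]},{"slide":[0,0,0],"twist":[-36,0,0]}]'
python3 -m pendant '[{"slide":[0,0,0],"twist":[-6,0,0]},{"slide":[0,0,0],"twist":[-6,0,0]},{"slide":[0,0,0],"twist":[-6,0,0]}]'
```

```text
clock: 6.4
tool_pos: [512.1, -174.0, 93.3]
tool_rot: [-0.741, 1.442, 0.738]
ft_force: [3.0, -6.8, -7.4]
grip_width: 10.5
clock: 6.7
tool_pos: [512.2, -174.1, 93.3]
tool_rot: [-0.819, 1.413, 0.816]
ft_force: [3.0, -6.8, -8.3]
grip_width: 10.5
```

```bash
python3 -m pendant '[{"slide":[3,0,0],"twist":[0,0,0]},{"slide":[6,0,0],"twist":[0,0,0]},{"slide":[9,0,0],"twist":[0,0,0]},{"slide":[11,0,0],"twist":[0,0,0]},{"slide":[11,0,0],"twist":[0,0,0]}]'
python3 -m pendant '[{"slide":[0,0,0],"twist":[0,0,0]}]'
python3 -m pendant '[{"slide":[0,0,0],"twist":[0,0,0]},{"slide":[0,0,0],"twist":[0,0,0]},{"slide":[0,0,0],"twist":[0,0,0]},{"slide":[0,0,0],"twist":[0,0,0]}]' 150
python3 - <<'E'
from h import *
im=vision.capture("wrist")[...,::-1].copy()
b=vision.capture("side")[...,::-1]
cv2.imwrite("pics/w6.png",np.hstack([cv2.resize(im,(400,300)),cv2.resize(b[100:260,260:420],(300,300),interpolation=cv2.INTER_CUBIC)]))
E
```

```text
clock: 7.2
tool_pos: [512.4, -174.2, 83.3]
tool_rot: [-0.819, 1.413, 0.815]
ft_force: [-0.4, -5.4, -1.0]
grip_width: 10.3
clock: 7.3
tool_pos: [512.4, -174.3, 83.4]
tool_rot: [-0.819, 1.413, 0.815]
ft_force: [0.2, -5.0, -0.3]
grip_width: 10.5
clock: 7.7
tool_pos: [511.7, -172.3, 82.7]
tool_rot: [-0.817, 1.411, 0.819]
ft_force: [-1.1, 0.2, 0.3]
grip_width: 35.2
```

View pics/w6.png

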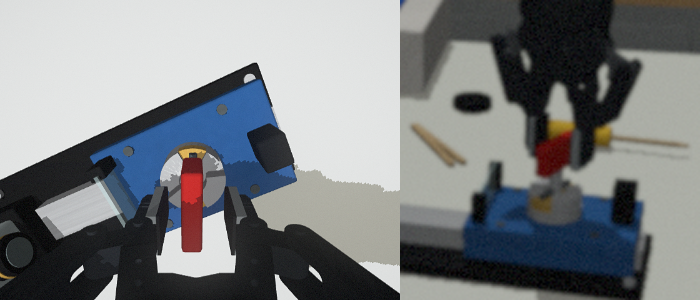

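The handle is turned and stays up with the jaws clear; the spring load is gone, so it is parked. Now I raise, turn back and move over the post.

```bash
python3 -m pendant '[{"slide":[0,0,0],"twist":[0,0,0]},{"slide":[-20,0,0],"twist":[0,0,0]},{"slide":[-45,0,0],"twist":[0,0,0]},{"slide":[-70,0,0],"twist":[8,0,0]},{"slide":[-70,0,0],"twist":[16,0,0]}]' 100
python3 -m pendant '[{"slide":[0,0,0],"twist":[8,0,0]},{"slide":[0,0,0],"twist":[16,0,0]},{"slide":[0,0,0],"twist":[24,0,0]},{"slide":[0,0,0],"twist":[32,0,0]},{"slide":[0,0,0],"twist":[40,0,0]}]'
python3 -m pendant '[{"slide":[0,0,0],"twist":[8,0,0]},{"slide":[0,0,0],"twist":[10,0,0]},{"slide":[0,0,0],"twist":[10,0,0]}]'
python3 -m pendant '[{"slide":[0,0,-30],"twist":[0,0,0]},{"slide":[0,0,-60],"twist":[0,0,0]},{"slide":[0,0,-60],"twist":[0,0,0]},{"slide":[0,0,-60],"twist":[0,0,0]}]'
python3 - <<'E'
from h import *
p=vision.camera_params("wrist");s=status.get_state();print(s["tool_pos"],R.from_rotvec(s["tool_rot"]).as_matrix().round(3))
im=vision.capture("wrist")[...,::-1].copy(); cv2.imwrite("pics/w7.png",im)
b=vision.capture("side")[...,::-1]; cv2.imwrite("pics/side7.png",b)
cv2.imwrite("pics/w7v.png",np.hstack([cv2.resize(im,(480,360)),cv2.resize(b[100:260,260:420],(310,360),interpolation=cv2.INTER_CUBIC)]))
E
```

```text
clock: 8.3
tool_pos: [514.1, -173.9, 156.3]
tool_rot: [-0.601, 1.483, 0.594]
ft_force: [1.8, 0.2, -1.1]
grip_width: 51.7
clock: 8.8
tool_pos: [511.9, -172.8, 152.8]
tool_rot: [-0.052, 1.57, 0.053]
ft_force: [-0.1, 0.4, 0.9]
grip_width: 52.1
clock: 9.1
tool_pos: [511.9, -172.8, 152.7]
tool_rot: [0.08, 1.569, -0.08]
ft_force: [0.8, -0.3, 0.4]
grip_width: 52.2
clock: 9.5
tool_pos: [452.3, -166.9, 153.1]
tool_rot: [0.08, 1.568, -0.08]
ft_force: [-1.0, -0.5, 0.7]
grip_width: 52.0
[ 452.30585138 -166.88233235  153.11707176] [[ 0.001  0.102  0.995]
 [-0.     0.995 -0.102]
 [-1.    -0.     0.001]]
```

View pics/w7v.png

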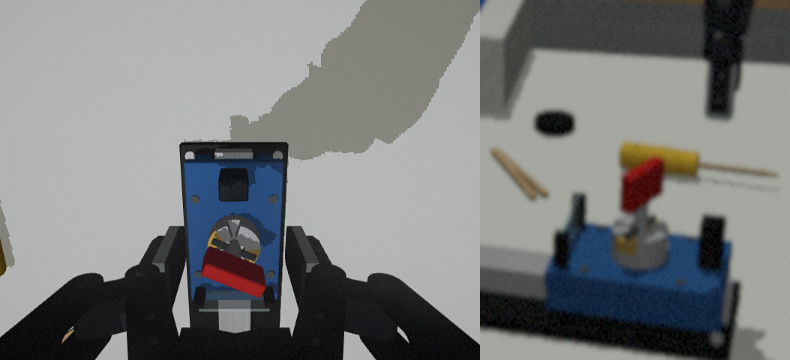

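The handle is parked at an angle and standing up, and the post top is near wrist px (311,252).

```bash
python3 - <<'E'
from h import *
p=vision.camera_params("wrist")
im=cv2.imread("pics/w7.png"); print(im[215:275:3,311].mean(1).round(0).tolist()); print(im[255,280:345:3].mean(1).round().tolist())
for v in(244,254,267): print(onplane(p,311.3,v,84))
E
```

```text
[33.0, 59.0, 51.0, 28.0, 28.0, 14.0, 22.0, 22.0, 20.0, 24.0, 14.0, 40.0, 39.0, 35.0, 35.0, 31.0, 29.0, 28.0, 80.0, 83.0]
[84.0, 84.0, 85.0, 84.0, 21.0, 44.0, 35.0, 36.0, 33.0, 36.0, 36.0, 34.0, 37.0, 39.0, 31.0, 37.0, 34.0, 44.0, 82.0, 85.0, 79.0, 81.0]
[ 449.04800814 -167.21444814   84.        ]
[ 455.28661571 -167.86038001   84.        ]
[ 463.5432857  -168.71525768   84.        ]
```

```bash
python3 -m pendant '[{"slide":[25,-0.7,1.5],"twist":[0,0,0]},{"slide":[50,-0.7,1.5],"twist":[0,0,0]},{"slide":[75,-0.7,1.5],"twist":[0,0,0]},{"slide":[95,-0.7,1.5],"twist":[0,0,0]},{"slide":[104,-0.7,1.5],"twist":[0,0,0]}]'
python3 -m pendant '[{"slide":[0,0,0],"twist":[0,0,0]},{"slide":[0,0,0],"twist":[0,0,0]},{"slide":[0,0,0],"twist":[0,0,0]},{"slide":[0,0,0],"twist":[0,0,0]},{"slide":[0,0,0],"twist":[0,0,0]}]' 255 40
```

```text
clock: 10.1
tool_pos: [453.5, -167.3, 47.0]
tool_rot: [0.081, 1.571, -0.079]
ft_force: [-0.5, 0.4, 0.0]
grip_width: 51.6
clock: 10.6
tool_pos: [454.4, -168.6, 49.5]
tool_rot: [0.079, 1.568, -0.082]
ft_force: [0.7, -4.9, -2.9]
grip_width: 23.2
```

```bash
python3 -m pendant '[{"slide":[0,0,5],"twist":[0,0,0]},{"slide":[0,0,12],"twist":[0,0,0]},{"slide":[0,0,20],"twist":[0,0,0]},{"slide":[0,0,28],"twist":[0,0,0]},{"slide":[0,0,36],"twist":[0,0,0]}]'
python3 -m pendant '[{"slide":[0,0,8],"twist":[0,0,0]},{"slide":[0,0,16],"twist":[0,0,0]},{"slide":[0,0,24],"twist":[0,0,0]},{"slide":[0,0,30],"twist":[0,0,0]},{"slide":[0,0,36],"twist":[0,0,0]}]'
python3 -m pendant '[{"slide":[0,0,2],"twist":[0,0,0]},{"slide":[0,0,4],"twist":[0,0,0]},{"slide":[0,0,6],"twist":[0,0,0]},{"slide":[0,0,8],"twist":[0,0,0]},{"slide":[0,0,8],"twist":[0,0,0]}]'
```

```text
clock: 11.1
tool_pos: [489.2, -172.0, 49.4]
tool_rot: [0.079, 1.57, -0.082]
ft_force: [-2.8, -3.6, 2.2]
grip_width: 22.9
clock: 11.6
tool_pos: [525.6, -175.6, 49.4]
tool_rot: [0.079, 1.569, -0.081]
ft_force: [-3.0, -4.1, 3.3]
grip_width: 23.0
clock: 12.1
tool_pos: [533.7, -176.4, 49.4]
tool_rot: [0.079, 1.568, -0.081]
ft_force: [-2.1, -4.8, 3.0]
grip_width: 23.3
```

```bash
python3 -m pendant '[{"slide":[0,0,1],"twist":[0,0,0]},{"slide":[0,0,1.5],"twist":[0,0,0]},{"slide":[0,0,1.5],"twist":[0,0,0]}]'
python3 -m pendant '[{"slide":[0,0,0],"twist":[0,0,0]},{"slide":[0,0,0],"twist":[0,0,0]},{"slide":[0,0,0],"twist":[0,0,0]},{"slide":[0,0,0],"twist":[0,0,0]},{"slide":[0,0,0],"twist":[0,0,0]}]' 120
python3 -m pendant '[{"slide":[-25,0,0],"twist":[0,0,0]},{"slide":[-55,0,0],"twist":[0,0,0]},{"slide":[-85,0,0],"twist":[0,0,0]},{"slide":[-115,0,0],"twist":[0,0,0]},{"slide":[-130,0,0],"twist":[0,0,0]}]'
python3 -m pendant '[{"slide":[0,0,-20],"twist":[0,0,0]},{"slide":[0,0,-40],"twist":[0,0,0]},{"slide":[0,0,-60],"twist":[0,0,0]},{"slide":[0,0,-60],"twist":[0,0,0]},{"slide":[0,0,-60],"twist":[0,0,0]}]'
python3 - <<'E'
from h import *
p=vision.camera_params("wrist")
im=vision.capture("wrist")[...,::-1].copy()
b=vision.capture("side")[...,::-1]; sc=vision.capture("scene")[...,::-1]
f=lambda i:cv2.resize(i,(260,360),interpolation=cv2.INTER_CUBIC)
cv2.imwrite("pics/w8v.png",np.hstack([cv2.resize(im,(350,262),interpolation=3) if 0 else cv2.resize(im,(270,360)),f(b[110:260,260:400]),f(sc[170:360,170:300])]))
def red(i):
    h=cv2.cvtColor(i,cv2.COLOR_BGR2HSV); m=((h[...,0]<8)|(h[...,0]>172))&(h[...,1]>150)&(h[...,2]>60)
    n,l,s,ce=cv2.connectedComponentsWithStats(m.astype(np.uint8)); return [(s[k].tolist(),ce[k].round(1).tolist()) for k in range(1,n) if s[k,4]>40]
print(red(sc),red(b))
E
```

```text
clock: 12.4
tool_pos: [533.9, -176.4, 49.4]
tool_rot: [0.08, 1.571, -0.082]
ft_force: [-5.4, -4.7, 7.5]
grip_width: 23.2
clock: 12.9
tool_pos: [534.8, -175.6, 48.6]
tool_rot: [0.08, 1.569, -0.08]
ft_force: [-0.7, 0.2, 0.4]
grip_width: 45.3
clock: 13.4
tool_pos: [536.0, -176.3, 181.6]
tool_rot: [0.079, 1.566, -0.081]
ft_force: [0.2, 0.4, -0.3]
grip_width: 45.2
clock: 13.9
tool_pos: [475.5, -169.9, 179.1]
tool_rot: [0.08, 1.568, -0.08]
ft_force: [-0.1, -0.9, 0.5]
grip_width: 45.0
[([0, 123, 32, 9, 243], [15.0, 127.5]), ([433, 217, 16, 33, 318], [440.5, 232.6]), ([209, 232, 29, 25, 378], [223.1, 243.7])] [([405, 0, 26, 5, 71], [418.0, 1.0]), ([507, 19, 40, 29, 996], [525.9, 32.6]), ([461, 53, 39, 23, 707], [479.9, 64.5]), ([284, 166, 21, 22, 323], [294.1, 176.8]), ([260, 300, 43, 25, 1003], [280.8, 311.8])]
```

View pics/w8v.png

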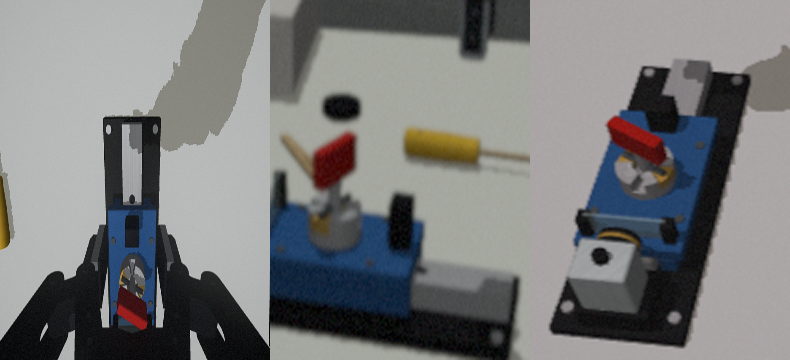

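The carriage is up against the lens, the pin is still turned and raised, and the grey handle's pixels have not moved. I check the handle height by triangulation, then hand in.

```bash
python3 - <<'E'
from h import *
p=vision.camera_params("scene"); q=vision.camera_params("side")
o1,d1=ray(p,223.1,243.7); o2,d2=ray(q,294.1,176.8)
t=np.linalg.lstsq(np.c_[d1,-d2],o2-o1,rcond=None)[0]; print((o1+d1*t[0]+o2+d2*t[1])/2)
env.finish_job()
E
```

```text
[ 592.38006283 -181.02662214  103.57394901]
the job is handed in; nothing more can be done
```

The blue pin is parked in its notch and the blue carriage is against the stop by the lens. I handed the job in at about 14 s of the 48 s allowed; the hand-in reports no verdict.

**What I did**
- I gripped the red handle, lifted it 20 mm, turned it 66° counter-clockwise, lowered it 11 mm and let go. The vertical load on the wrist fell from about 8 N to about 0 as it settled.
- I then raised the arm, gripped the black post and slid the carriage about 80 mm. In the last push the pull against the tool rose from 2–3 N to about 5 N and the arm stopped advancing, so I took that as the stop. I let go and backed away.

**Last checks**
- **Handle:** it triangulated at about z 103.6 mm, against 94.7 mm at the start. That is a rise of about 9 mm, as expected for parked, and it was still turned in the picture.
- **Travel:** it also moved about 80 mm along the rail.
- **Grey unit:** its handle sat at the same pixels in both cameras, within 0.1 px.
- **Wrist force:** it read about 0 with the arm clear.

**What disagreed**
- **Fingertip height:** my first grasp closed on air above the handle. The side camera showed the fingertips about 37 mm higher than the reported TCP and `env.tips_ahead` imply, so I worked from the camera after that.
- **Post position:** my first estimates from the scene camera were off by a few mm (the post, for example) and I corrected them from the wrist camera.

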